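# Close the draught shield and tare the balance

### The job

An empty weighing dish is on the balance's pan and the draught shield's glass top has been left open. With the fingertips, and without grasping anything, slide the top fully shut, then gently press down the tare key (the one long bar in the row of keys in front of the display), let it spring back and take the hand well clear of the balance. Leave the other keys, the pan, the dish and everything else on the bench alone.

Things in the scene. Friction and masses are not known exactly. Their poses are not given: they have to be found in the camera images.
- balance: White laboratory balance fixed to the bench, 352 mm deep, 210 wide, 248 high. Origin on the bench under its middle; x to its back, y to its left, z up (operator in front, at -x). Key panel x -187 to -70 mm, sloping 8 deg up to the back, 43 mm high at x -128, display behind the keys; glass shield x -70 to 80, 231 mm high; column x 80 to 165, 220 high, under the open top.
- lid (a joint): Sliding glass top of the draught shield, m: 0 = fully shut, grows as it slides along the balance's +x (away from the front), 0.09 = fully open. A firm stop at each end; about 1.5 N of friction, stays where it is left.
- lid_handle (a point): Top middle of the upright grey bar handle on the glass top (moves with it). Bar: 60 mm along the balance's y, 10 mm thick along its x, 20 mm high above the flat glass, which reaches 25 mm in front of and 131 mm behind its middle. Rails beside the glass rise 4 mm above it. Closed fingertips can push the bar from either side.
- tare_key (a joint): Travel of the tare key, m: 0 = up, 0.003 = fully down. A spring key: about 1 N to start it and 4 N fully down; it springs back when let go.
- tare_top (a point): Middle of the top of the tare key, a long bar 48 (y) x 20 mm, at x -154, y -6 mm of the balance, 45.5 mm above the bench. Goes down square to the sloping panel. All four keys are light, in one row at the same x, and stand 6 mm proud of the panel.
- power_key (a joint): Travel of the round power key (16 mm across, at y +82 mm of the balance), m: 0 = up, 0.003 = down. Same spring. Not to be pressed.
- menu_key (a joint): Travel of the square menu key (16 mm, at y +46 mm of the balance), m. Same spring. Not to be pressed.
- print_key (a joint): Travel of the square print key (16 mm, at y -62 mm of the balance), m. Same spring. Not to be pressed.
- pan: Round steel weighing pan, 92 mm across, inside the glass shield; origin under its middle at the chamber's floor; its top is 16 mm higher. Not to be touched.
- dish: Empty aluminium weighing dish, 60 mm across the rim and 14 mm high, standing on the pan; origin at the centre of its underside. Not to be moved.
- vial: Capped glass sample vial, 26 mm across, 56 mm high, upright on the bench by the right front of the balance; origin under it. Leave alone.
- weight: Steel calibration weight with a knob, 38 mm across, 47 mm high, upright by the left front of the balance; origin under it. Leave alone.
- tweezers: Steel tweezers lying in front of the balance, 132 mm long (own x), 6 mm high; origin under the middle. Leave alone.
- spatula: Steel spoon spatula lying on the bench to the left of the balance, 170 mm long. Leave alone.
- bottle: Amber glass bottle with black cap, 68 mm across, 150 mm high, upright at the side of the bench; origin under it. Leave alone.
- jar: White plastic jar, 72 mm across, 85 mm high, upright at the side of the bench; origin under it. Leave alone.
- tip_box: Pipette-tip box with a blue see-through lid, 122 x 84 x 97 mm, at the side of the bench; origin under it. Leave alone.

How it is judged:
On the way, in this order (a step that is already met when the one before it is completed fails the run):
1. the glass top is slid fully shut (value of joint lid below 0.004 m), for 0.2 s.
2. the tare key is pressed down with the top shut (value of joint tare_key above 0.0018 m and value of joint lid below 0.004 m), for 0.05 s.
At the end, for the whole second after the job is handed in: The glass top is shut (within 4 mm of its stop), the tare key has been pressed at least 1.8 mm and is up again (under 0.8 mm), the TCP is more than 100 mm from the tare key and from the lid's handle, and the dish rests where it was on the pan (within 4 mm) (value of joint lid below 0.004 m and value of joint tare_key below 0.0008 m and distance between the grasp point and tare_top above 0.1 m and distance between the grasp point and lid_handle above 0.1 m and distance of dish from where it was at the start of the episode below 0.004 m and linear speed of dish below 0.01 m/s); the robot touches nothing.
It fails at once if another key than tare is pressed (value of joint any of power_key, menu_key, print_key above 0.001 m).
It fails at once if the tare key is pressed while the glass top is still open (value of joint tare_key above 0.0015 m and value of joint lid above 0.006 m).
It fails at once if the balance, its lid or a key is pushed or squeezed with more than 20 N (contact force between any of the fingers, the arm and balance above 20 N).
It fails at once if the pan or the dish is touched by the robot, or the dish is moved more than 4 mm or lifted (contact force between the fingers and pan above 0.2 N or contact force between the fingers and dish above 0.2 N or distance of dish from where it was at the start of the episode above 0.004 m).
It fails at once if something else on the bench is moved more than 8 mm or lifted (distance of any of vial, weight, tweezers, spatula, bottle, jar, tip_box from where it was at the start of the episode above 0.008 m).
It also fails if it takes over 48 s, if anything falls off the work surface, if the arm or the gripper's body presses on something with over 40 N, if the wrist force passes 120 N, or if a joint passes its speed limit or range.

### The arm

A 6-joint arm with a two-finger parallel gripper is mounted at the origin on the work surface. World frame = base frame: x ahead of the robot, y to its left, z up, the work surface at z = 0. Lengths are in m, angles in rad, forces in N, time in s.
With the tool pointing down it reaches from about 0.375 to 0.9 m from the base axis. Payload 3.1 kg.
Tool frame: the origin (TCP) lies between the finger pads, 19 mm behind the fingertips; this is the grasp point; z points along the fingers, y is the line along which they close (so a half turn about z gives the same grasp; the last joint's range is limited). The gripper opens to 87 mm and grips with 3 to 60 N. Pads are 19 mm wide; open, the fingers measure 117 mm over their backs; the gripper's body (75 mm by 190 mm) begins 51 mm behind the grasp point.
Start: joints at [0.962, 0.527, 1.433, -0, 1.181, -0.178], TCP at [0.261, 0.568, 0.241] pointing down, gripper open.
Joint ranges: [-3.08, 3.08], [-0.75, 2.2], [0.22, 2.44], [-1.43, 4.57], [0, 2.65], [-2.85, 2.85]. Speed limits (rad/s): [2.79, 2.79, 3.14, 3.14, 3.14, 3.14].

### API

Orientations are given as a unit quaternion [x, y, z, w].
In Python, from rig import telemetry, viewer, hand_in gives the robot as it stands. The module is installed in compiled form; this text tells all that it offers.
- The arm moves only by the shell command python3 -m creep 'ROWS' [FORCE]. ROWS is JSON, a list of rows, each an object with "translation": the shift along the tool's x, y, z in mm, a list of three; "roll": the turn about the tool's z in degrees; "gripper": the finger opening in mm, from 0 to 87. In form: [{"translation": [tx, ty, tz], "roll": roll, "gripper": gripper}, ...]. A call has 1 to 5 rows; each row is the pose to reach, as a shift and turn from the pose commanded when the call began, along the tool's axes at that moment; what a row does not reach only later rows make up. A row lasts 1/12 s, in which the tool goes at most 41.7 mm and 7.16 degrees, less where a joint would pass 70% of its speed; a pose out of reach is approached as far as the arm can. A call with a gripper value outside its range is refused whole. The fingers move at their own pace and stop on an object; FORCE is the grip in N (left out, the last holds). Time passes only in rows, so rows that repeat a pose let the fingers close. It gives the time, the measured TCP pose, the force, the opening and the grip force at its end, in the units of the state.
- telemetry.get_obs(): the state, without advancing time (a new reading comes with each control period).
- viewer.camera(name): name is "scene" or "top"; returns the picture (384x512x3 uint8, blue, green, red); there is no depth.
- viewer.camera_info(name): a dict with "intrinsics" (3x3 intrinsics, pixels), "k1" (the pictures are not rectified: a ray, as slopes to the right and down, at radius r is drawn at 1 + k1 r^2 times it, then the intrinsics apply), "rvec" (rotation vector, rad) and "tvec" (3), from world to camera coordinates, as OpenCV has them. Camera axes: x right, y down, z forward; pixel columns grow to the right and rows downward; lengths in m; the calibration is good to about 2 mm. A picture is of the moment at which its call begins. camera_info takes no time and is no camera call.
- hand_in(): hands the job in; it is judged then, once.
Trained networks look in the newest picture that a camera, given by its name, has taken for a name from the list of things; names that differ only in an ending like _2 or _b are one class to them, and where a whole thing is asked for, a point or a joint stands for the part that bears it (a point fixed in the world has none). Each returns a list of dicts, best first, with "p" (0 to 1); they miss things now and then, are a little off and sometimes report something else, mostly with a low value. They report only what shows in the picture. A call takes as long as a camera call.
- viewer.recognise(camera, thing): "bbox" ([left, top, width, height] in pixels, round what is visible of it).
The state is a dict: "time": time; "q": joint angles; "joint_velocities": joint speeds; "joint_torque": joint torques, N m; "position": TCP position; "tool_rot": TCP orientation; "ft_force": force on the tool from outside, world axes, zero at the start; "moment": the same for the moment, N m; "grip_width": finger opening in m; "grip_force": force on a finger pad.
Only numpy, scipy, OpenCV 4.12 (cv2) and the standard library are available. Lean on these libraries where they do the work, as an engineer would, in place of code of your own. Each camera call takes 0.05 s, during which the arm holds its last target. There are 200 camera calls.

## Working session

There is one attempt and no reset: what is moved stays moved. The work goes in short steps, Python scripts to look and compute and a shell command to move; the robot and the scene stay as the last step left them, time stands still between calls to the robot, and variables do not carry over. Pictures are saved under pics/ and viewed, at most 10 in all, crops included, and the job is handed in when it is done.

```bash
mkdir -p pics; python3 - <<'E'
from rig import telemetry, viewer
import cv2,json
o=telemetry.get_obs(); print(o['time'],o['position'],o['tool_rot'],o['ft_force'],o['grip_width'])
for c in('scene','top'):
    im=viewer.camera(c); cv2.imwrite(f'pics/{c}0.png',im)
    print(c,viewer.camera_info(c))
    for t in('balance','lid_handle','tare_top','power_key','print_key','menu_key','dish'):
        print(t,[(d['bbox'],round(d['p'],2)) for d in viewer.recognise(c,t)[:2]])
E
```

```text
0.0 [0.26056754 0.5673409  0.24027758] [ 2.13720960e-01  9.76894173e-01 -9.83515161e-04 -3.98641645e-04] [ 0.1502162  -0.35711049  0.64334148] 0.08706177813205747
scene {'intrinsics': array([[404.03224113,   0.        , 251.07131581],
       [  0.        , 404.03224113, 194.31767541],
       [  0.        ,   0.        ,   1.        ]]), 'k1': -0.08389029061170733, 'rvec': array([ 0.42440239,  2.65282437, -1.34125722]), 'tvec': array([0.49894946, 0.0441555 , 1.34217013])}
balance [([157.9, 168.3, 140.6, 116.5], 0.56)]
lid_handle [([171.4, 169.9, 69.2, 43.2], 0.97)]
tare_top []
power_key []
print_key []
menu_key [([157.9, 167.5, 140.9, 115.8], 0.54)]
dish [([273.0, 229.8, 11.3, 13.2], 0.29)]
top {'intrinsics': array([[379.08885135,   0.        , 253.56188642],
       [  0.        , 379.08885135, 186.89889234],
       [  0.        ,   0.        ,   1.        ]]), 'k1': -0.0820753141049167, 'rvec': array([ 2.20618374, -2.00863873,  0.21155577]), 'tvec': array([-0.05291149,  0.54502104,  1.31200875])}
balance [([210.3, 104.5, 74.1, 122.8], 0.68)]
lid_handle [([223.5, 116.1, 61.5, 52.1], 0.87)]
tare_top [([232.3, 208.1, 16.8, 5.0], 0.5)]
power_key []
print_key []
menu_key []
dish [([201.7, 135.0, 22.1, 38.8], 0.62), ([243.5, 163.4, 12.5, 11.5], 0.41)]
```

View pics/scene0.png

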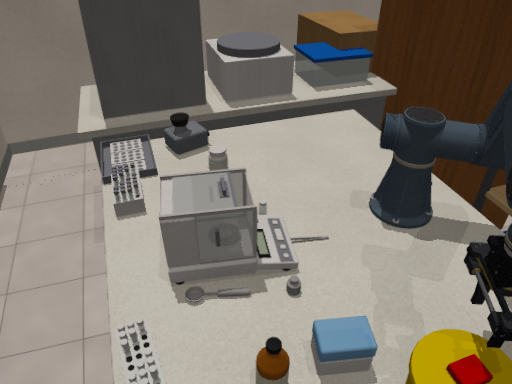

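View pics/top0.png

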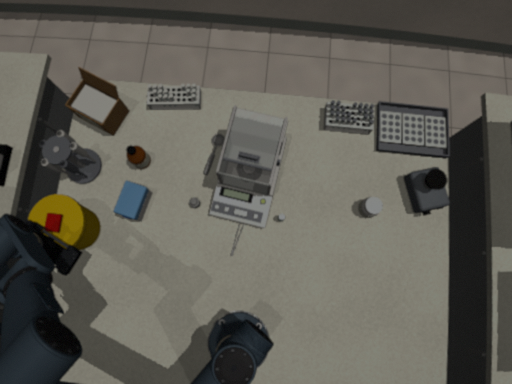

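Scene: the balance is at about (215,225) px with the keys at (280,240), and the handle at (223,187). Top: the balance is at about (245,165), with the handle at (248,156) and the keys at (237,211). I'll enlarge both.

```bash
cat > h.py <<'E'
import numpy as np,cv2
from rig import telemetry,viewer
def proj(c,P):
    i=viewer.camera_info(c); P=np.atleast_2d(np.array(P,float))
    return cv2.projectPoints(P,i['rvec'],i['tvec'],i['intrinsics'],np.array([i['k1'],0,0,0.]))[0][:,0]
E
python3 - <<'E'
import cv2
from h import *
a=cv2.imread('pics/top0.png')[95:235,190:300]; cv2.imwrite('pics/topz.png',cv2.resize(a,None,fx=4.2,fy=4.2,interpolation=cv2.INTER_CUBIC))
a=cv2.imread('pics/scene0.png')[160:300,150:310]; cv2.imwrite('pics/scenez.png',cv2.resize(a,None,fx=4.2,fy=4.2,interpolation=cv2.INTER_CUBIC))
print(proj('top',[[0,0,0],[.26,.567,.24],[.6,0,0],[.6,.3,0]]),proj('scene',[[0,0,0],[.26,.567,.24],[.6,0,0]]))
E
```

```text
[[238.49233256 342.12461883]
 [ 61.26936468 248.68641565]
 [254.35941024 176.425777  ]
 [175.98084537 169.26737865]] [[399.5146711  207.45445875]
 [487.45379682 315.4554852 ]
 [226.93367414 247.10244137]]
```

View pics/topz.png

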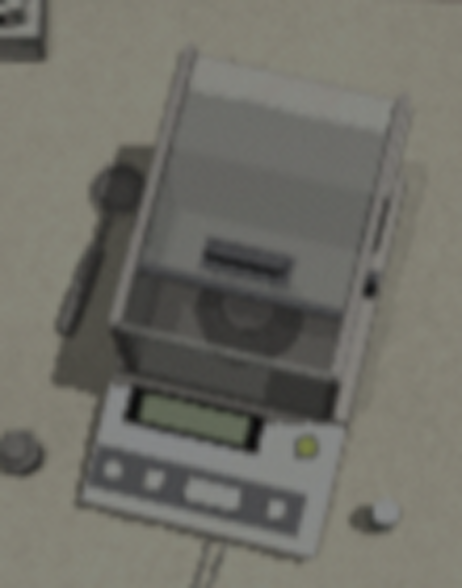

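View pics/scenez.png

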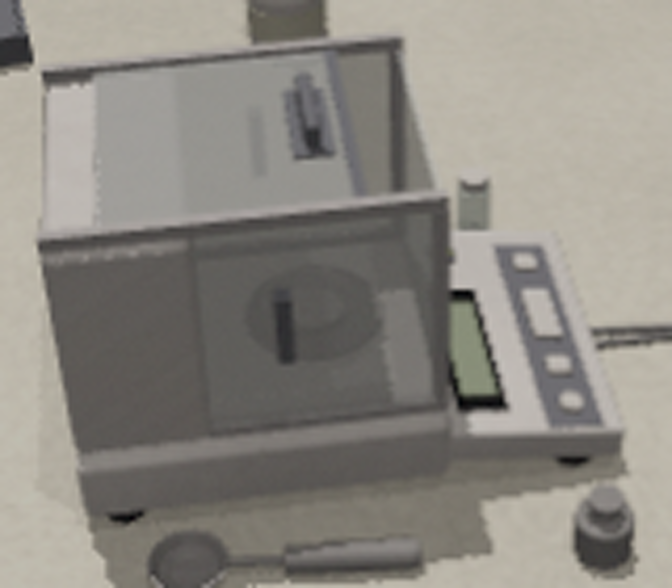

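```bash
cat >> h.py <<'E'
from scipy.optimize import least_squares
def W(p,B):
    B=np.atleast_2d(B); c,s=np.cos(p[2]),np.sin(p[2])
    return np.c_[p[0]+c*B[:,0]-s*B[:,1],p[1]+s*B[:,0]+c*B[:,1],B[:,2]]
E
python3 - <<'E'
from h import *
f=lambda a,o:(np.array(a,float)+.5)/4.2-.5+o
T=f([[113,469],[154,480],[213,495],[277,509]],[190,95]); S=f([[572,400],[559,363],[543,312],[525,261]],[150,160])
K=np.array([[-.154,y,.0455] for y in(.082,.046,-.006,-.062)])
# rails: the four top corners
C=np.array([[-.07,.1,.231],[-.07,-.1,.231],[.16,.1,.231],[.16,-.1,.231]])
Ct=f([[118,328],[338,380],[188,48],[405,100]],[190,95]); Cs=f([[446,198],[402,40],[42,240],[44,72]],[150,160])
r=lambda p:np.r_[(proj('top',W(p,K))-T).ravel(),(proj('scene',W(p,K))-S).ravel()]
for q in(0,):
    s=least_squares(r,[.65,.0,-.2]); p=s.x; print(p,np.round(s.fun.reshape(-1,2),1).tolist())
print('corner resid px',np.round(proj('top',W(p,C))-Ct,1).tolist(),np.round(proj('scene',W(p,C))-Cs,1).tolist())
for x in(-.045,0,.045): print(x,(proj('top',W(p,[[x,0,.248]]))[0]-[190,95])*4.2,(proj('scene',W(p,[[x,0,.248]]))[0]-[150,160])*4.2)
# ground things
for u in([20,440],[378,525]): 
    s2=least_squares(lambda v:(proj('top',[[v[0],v[1],.045]])[0]-f([u],[190,95])[0]),[.5,0]); print(u,s2.x)
np.save('p.npy',p); print('yaw deg',np.degrees(p[2]),'tare',W(p,K[2:3]),'handles',W(p,[[-.045,0,.248],[.045,0,.248]]))
R=cv2.Rodrigues
from scipy.spatial.transform import Rotation as Ro
print(Ro.from_quat(telemetry.get_obs()['tool_rot']).as_matrix())
E
```

```text
[ 0.60607639  0.02176292 -0.14766002] [[-0.2, 0.1], [-0.3, -0.1], [-0.4, -0.3], [-0.5, 0.1], [-0.1, -0.2], [0.0, -0.4], [-0.2, -0.5], [-0.1, -0.6]]
corner resid px [[-5.5, -2.2], [3.5, 0.2], [-3.9, -1.0], [3.5, 0.2]] [[1.3, 2.1], [-1.0, -4.2], [0.4, 2.6], [0.8, -3.9]]
-0.045 [229.24564687 311.19752992] [380.33216074  87.28526964]
0 [243.86285281 254.77225152] [306.89624646  94.53417392]
0.045 [258.25337428 199.26960277] [232.7138645  101.87657836]
[20, 440] [0.48388368 0.20759931]
[378, 525] [ 0.4395624  -0.10556772]
yaw deg -8.460295730025619 tare [[0.45286947 0.03848531 0.0455    ]] handles [[0.56156608 0.0283835  0.248     ]
 [0.6505867  0.01514234 0.248     ]]
[[-9.08635971e-01  4.17589118e-01  2.49230899e-05]
 [ 4.17589119e-01  9.08635968e-01  7.41987799e-05]
 [ 8.33858714e-06  7.78272916e-05 -9.99999997e-01]]
```

```bash
python3 -m creep '[{"translation":[0,0,-45],"roll":-7,"gripper":0},{"translation":[0,0,-90],"roll":-14,"gripper":0},{"translation":[0,0,-90],"roll":-16.2,"gripper":0},{"translation":[0,0,-90],"roll":-16.2,"gripper":0}]' 10
cat >> h.py <<'E'
from scipy.spatial.transform import Rotation as Ro
def go(target):
    "shift in tool mm from measured pose to world target; tool yaw error vs balance in deg"
    o=telemetry.get_obs(); M=Ro.from_quat(o['tool_rot']).as_matrix(); p=np.load('p.npy')
    e=np.degrees(np.arctan2(M[1,1],M[0,1])-np.pi/2-p[2])
    c,s=np.cos(p[2]),np.sin(p[2]); d=np.array(o['position'])-[p[0],p[1],0]
    print('t',o['time'],'balance xyz mm',np.round(1e3*np.array([c*d[0]+s*d[1],-s*d[0]+c*d[1],d[2]]),1),'yawerr',round(e,2),'F',np.round(o['ft_force'],2),'w',o['grip_width'])
    print('shift',np.round(1e3*M.T@(np.array(target)-o['position']),1))
E
python3 - <<'E'
from h import *
p=np.load('p.npy'); go(W(p,[[.035,0,.33]])[0])
E
```

```text
time: 1.13
position: [0.2621, 0.5697, 0.3357]
tool_rot: [0.074, 0.997, 0.004, 0.002]
ft_force: [0.4, 0.1, 0.3]
grip_width: 0.068
grip_force: 0.0
t 1.1333 balance xyz mm [-420.9  491.3  335.7] yawerr 0.02 F [0.36 0.06 0.33] w 0.06799208197546958
shift [-455.7 -491.5    3.5]
```

```bash
python3 -m creep '[{"translation":[-456,-491,0],"roll":0,"gripper":0},{"translation":[-456,-491,0],"roll":0,"gripper":0},{"translation":[-456,-491,0],"roll":0,"gripper":0},{"translation":[-456,-491,0],"roll":0,"gripper":0},{"translation":[-456,-491,0],"roll":0,"gripper":0}]'
python3 - <<'E'
from h import *
p=np.load('p.npy'); go(W(p,[[.035,0,.33]])[0])
E
```

```text
time: 1.55
position: [0.3783, 0.3938, 0.3294]
tool_rot: [0.074, 0.997, -0.001, -0.001]
ft_force: [0.5, -0.4, 0.4]
grip_width: 0.0349
grip_force: 0.0
t 1.55 balance xyz mm [-280.   334.5  329.4] yawerr -0.06 F [ 0.5  -0.39  0.39] w 0.03487115970884663
shift [-315.4 -334.1   -0.6]
```

```bash
python3 -m creep '[{"translation":[-315,-334,0],"roll":0,"gripper":0},{"translation":[-315,-334,0],"roll":0,"gripper":0},{"translation":[-315,-334,0],"roll":0,"gripper":0},{"translation":[-315,-334,0],"roll":0,"gripper":0},{"translation":[-315,-334,0],"roll":0,"gripper":0}]' >/dev/null;  python3 - <<'E'
from h import *
p=np.load('p.npy'); go(W(p,[[.035,0,.33]])[0])
E
```

```text
t 1.9667 balance xyz mm [-137.1  182.9  329.4] yawerr -0.11 F [ 0.28  0.77 -0.53] w 0.003988818011872181
shift [-172.5 -182.6   -0.9]
```

```bash
python3 -m creep '[{"translation":[-172,-182,0],"roll":0,"gripper":0},{"translation":[-172,-182,0],"roll":0,"gripper":0},{"translation":[-172,-182,0],"roll":0,"gripper":0},{"translation":[-172,-182,0],"roll":0,"gripper":0},{"translation":[-172,-182,0],"roll":0,"gripper":0}]' >/dev/null; python3 -m creep '[{"translation":[-40,-42,0],"roll":0,"gripper":0},{"translation":[-40,-42,0],"roll":0,"gripper":0},{"translation":[-40,-42,0],"roll":0,"gripper":0},{"translation":[-40,-42,0],"roll":0,"gripper":0}]' >/dev/null;  python3 - <<'E'
from h import *
p=np.load('p.npy'); go(W(p,[[.035,0,.33]])[0])
for c in('top','scene'):
    im=viewer.camera(c); u=proj(c,W(p,[[0,0,.24]]))[0].astype(int); a=im[u[1]-55:u[1]+55,u[0]-65:u[0]+65]
    cv2.imwrite(f'pics/{c}1.png',cv2.resize(a,None,fx=3,fy=3,interpolation=cv2.INTER_CUBIC))
a=np.hstack([cv2.imread('pics/top1.png'),cv2.imread('pics/scene1.png')]); cv2.imwrite('pics/b1.png',a)
E
```

```text
t 2.7167 balance xyz mm [ 45.1  -8.9 329.1] yawerr -0.17 F [0.04 0.97 0.23] w 0.0006943492504783489
shift [10.1  8.9 -0.9]
```

View pics/b1.png

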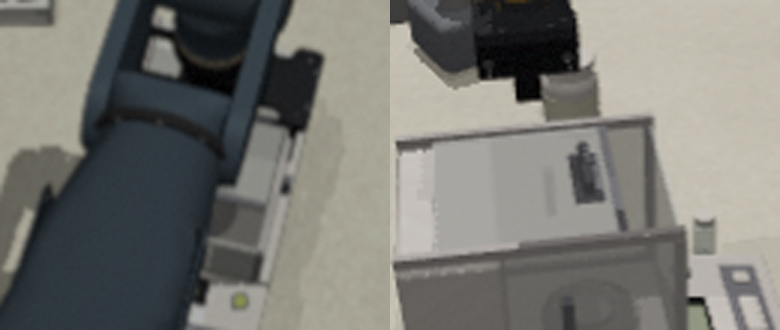

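The scene view shows the closed fingers at (530,90) of the crop, above and behind the handle at (585,170), with the lid unmoved. Next I lower behind the bar.

```bash
python3 -m creep '[{"translation":[2,5,20],"roll":0,"gripper":0},{"translation":[5,9,40],"roll":0,"gripper":0},{"translation":[5,9,55],"roll":0,"gripper":0},{"translation":[5,9,65],"roll":0,"gripper":0},{"translation":[5,9,65],"roll":0,"gripper":0}]' >/dev/null;  python3 - <<'E'
from h import *
p=np.load('p.npy'); go(W(p,[[.035,0,.255]])[0])
im=viewer.camera('scene'); u=proj('scene',W(p,[[0,0,.24]]))[0].astype(int); a=im[u[1]-55:u[1]+55,u[0]-65:u[0]+65]
cv2.imwrite('pics/s2.png',cv2.resize(a,None,fx=5,fy=5,interpolation=cv2.INTER_CUBIC))
E
```

```text
t 3.2333 balance xyz mm [ 38.3   2.2 263.9] yawerr 0.09 F [ 0.15 -0.41 -0.88] w 0.0006012925317408586
shift [ 3.3 -2.2  8.9]
```

View pics/s2.png

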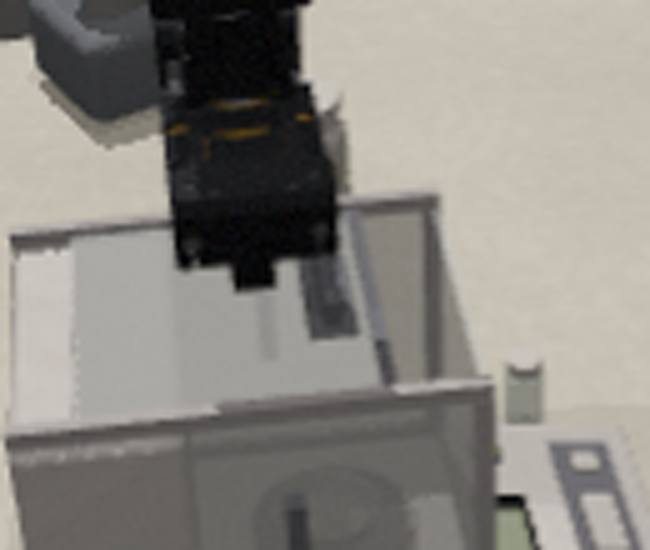

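The fingertips at (255,285) hang just behind the bar at (325,300) and clear it. I'll go down the last 8 mm, then push in tool +x.

```bash
python3 -m creep '[{"translation":[0,-2,4],"roll":0,"gripper":0},{"translation":[0,-2,8],"roll":0,"gripper":0},{"translation":[0,-2,8],"roll":0,"gripper":0}]'; python3 -m creep '[{"translation":[5,0,0],"roll":0,"gripper":0},{"translation":[10,0,0],"roll":0,"gripper":0},{"translation":[15,0,0],"roll":0,"gripper":0},{"translation":[20,0,0],"roll":0,"gripper":0},{"translation":[25,0,0],"roll":0,"gripper":0}]'; python3 -m creep '[{"translation":[4,0,0],"roll":0,"gripper":0},{"translation":[8,0,0],"roll":0,"gripper":0},{"translation":[12,0,0],"roll":0,"gripper":0},{"translation":[16,0,0],"roll":0,"gripper":0},{"translation":[16,0,0],"roll":0,"gripper":0}]'; python3 -c "
from h import *
go(W(np.load('p.npy'),[[-.0305,0,.255]])[0])"
```

```text
time: 3.53
position: [0.6463, 0.0143, 0.2583]
tool_rot: [0.074, 0.997, -0.0, 0.0]
ft_force: [0.1, -0.3, 0.3]
grip_width: 0.0007
grip_force: 0.0
time: 3.95
position: [0.6213, 0.018, 0.2585]
tool_rot: [0.074, 0.997, -0.0, 0.001]
ft_force: [1.1, -1.7, -1.6]
grip_width: 0.0006
grip_force: 0.8
time: 4.37
position: [0.6049, 0.0206, 0.2585]
tool_rot: [0.074, 0.997, -0.0, -0.0]
ft_force: [0.2, 0.0, 0.6]
grip_width: 0.0003
grip_force: 0.0
t 4.3667 balance xyz mm [ -1.   -1.4 258.5] yawerr -0.01 F [0.2  0.03 0.57] w 0.00027297308864172225
shift [29.5  1.4  3.5]
```

```bash
python3 -m creep '[{"translation":[3,0,0],"roll":0,"gripper":0},{"translation":[6,0,0],"roll":0,"gripper":0},{"translation":[9,0,0],"roll":0,"gripper":0},{"translation":[12,0,0],"roll":0,"gripper":0},{"translation":[15,0,0],"roll":0,"gripper":0}]'; python3 - <<'E'
from h import *
p=np.load('p.npy'); go(W(p,[[-.0305,0,.255]])[0])
im=viewer.camera('scene'); u=proj('scene',W(p,[[0,0,.24]]))[0].astype(int); a=im[u[1]-55:u[1]+55,u[0]-65:u[0]+65]
cv2.imwrite('pics/s3.png',cv2.resize(a,None,fx=5,fy=5,interpolation=cv2.INTER_CUBIC))
E
```

```text
time: 4.78
position: [0.5908, 0.0227, 0.2584]
tool_rot: [0.074, 0.997, 0.0, 0.0]
ft_force: [2.2, -1.0, -0.3]
grip_width: 0.0006
grip_force: 0.8
t 4.7833 balance xyz mm [-15.2  -1.4 258.4] yawerr -0.03 F [ 2.21 -1.   -0.34] w 0.000572071090706251
shift [15.3  1.3  3.4]
```

View pics/s3.png

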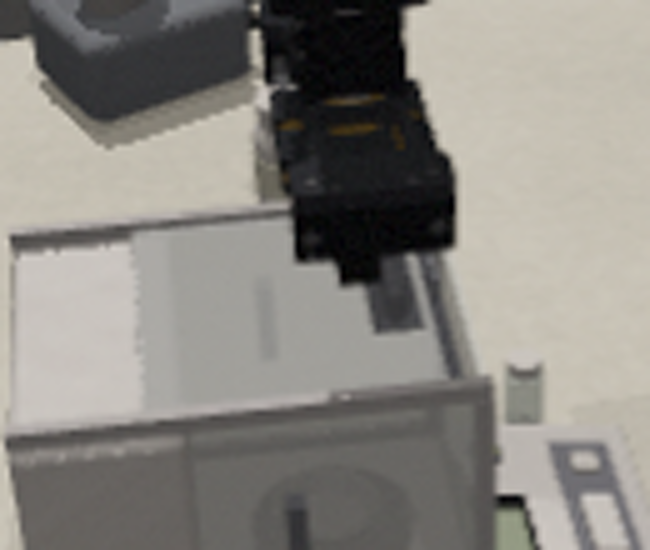

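The lid is following: the bar is now at (395,300) against the fingertips, and the glass rear edge has moved from 75 to 135 px. I'll slow down towards the stop.

```bash
python3 -m creep '[{"translation":[2,0,0],"roll":0,"gripper":0},{"translation":[4,0,0],"roll":0,"gripper":0},{"translation":[6,0,0],"roll":0,"gripper":0},{"translation":[8,0,0],"roll":0,"gripper":0},{"translation":[10,0,0],"roll":0,"gripper":0}]'; python3 -m creep '[{"translation":[0.6,0,0],"roll":0,"gripper":0},{"translation":[1.2,0,0],"roll":0,"gripper":0},{"translation":[1.8,0,0],"roll":0,"gripper":0},{"translation":[2.4,0,0],"roll":0,"gripper":0},{"translation":[2.4,0,0],"roll":0,"gripper":0}]'
```

```text
time: 5.25
position: [0.581, 0.0241, 0.2583]
tool_rot: [0.074, 0.997, 0.0, 0.0]
ft_force: [1.5, 0.3, 1.5]
grip_width: 0.0003
grip_force: 0.8
time: 5.67
position: [0.5786, 0.0245, 0.2583]
tool_rot: [0.074, 0.997, 0.0, -0.0]
ft_force: [1.2, 0.9, 0.8]
grip_width: 0.0003
grip_force: 0.6
```

```bash
python3 -m creep '[{"translation":[0.5,0,0],"roll":0,"gripper":0},{"translation":[1,0,0],"roll":0,"gripper":0},{"translation":[1,0,0],"roll":0,"gripper":0}]' | sed -n 2,4p; python3 -m creep '[{"translation":[0.5,0,0],"roll":0,"gripper":0},{"translation":[1,0,0],"roll":0,"gripper":0},{"translation":[1,0,0],"roll":0,"gripper":0}]'| sed -n 2,4p
```

```text
position: [0.5776, 0.0246, 0.2583]
tool_rot: [0.074, 0.997, 0.0, -0.0]
ft_force: [1.9, 0.4, 0.8]
position: [0.5766, 0.0248, 0.2582]
tool_rot: [0.074, 0.997, -0.0, -0.0]
ft_force: [1.9, -0.3, 1.1]
```

```bash
python3 -m creep '[{"translation":[0.5,0,0],"roll":0,"gripper":0},{"translation":[1,0,0],"roll":0,"gripper":0},{"translation":[1,0,0],"roll":0,"gripper":0}]'| sed -n 2,4p
```

```text
position: [0.5759, 0.0249, 0.2582]
tool_rot: [0.074, 0.997, -0.0, 0.0]
ft_force: [2.8, 0.3, 1.0]
```

```bash
python3 -m creep '[{"translation":[0.3,0,0],"roll":0,"gripper":0},{"translation":[0.5,0,0],"roll":0,"gripper":0},{"translation":[0.5,0,0],"roll":0,"gripper":0}]'| sed -n 2,4p
```

```text
position: [0.5759, 0.0249, 0.2583]
tool_rot: [0.074, 0.997, 0.0, 0.001]
ft_force: [4.2, -0.3, -1.0]
```

```bash
python3 -m creep '[{"translation":[0.3,0,0],"roll":0,"gripper":0},{"translation":[0.5,0,0],"roll":0,"gripper":0},{"translation":[0.5,0,0],"roll":0,"gripper":0}]'| sed -n 2,4p
```

```text
position: [0.5759, 0.0249, 0.2583]
tool_rot: [0.074, 0.997, -0.0, 0.001]
ft_force: [5.9, 1.0, -1.3]
```

The lid is at its stop: it has stopped moving while the force rises, at the predicted 0.576. Now I back off, lift and go over the tare key.

```bash
python3 -m creep '[{"translation":[-4,0,0],"roll":0,"gripper":0},{"translation":[-12,0,0],"roll":0,"gripper":0},{"translation":[-12,0,-20],"roll":0,"gripper":0},{"translation":[-12,0,-50],"roll":0,"gripper":0},{"translation":[-12,0,-72],"roll":0,"gripper":0}]' >/dev/null; python3 -m creep '[{"translation":[35,0,0],"roll":0,"gripper":0},{"translation":[70,0,0],"roll":0,"gripper":0},{"translation":[105,0,0],"roll":0,"gripper":0},{"translation":[130,0,0],"roll":0,"gripper":0},{"translation":[138,0,0],"roll":0,"gripper":0}]'|tail -6;  python3 - <<'E'
from h import *
p=np.load('p.npy'); go(W(p,[[-.156,-.006,.2]])[0])
im=viewer.camera('scene'); u=proj('scene',W(p,[[0,0,.24]]))[0].astype(int); a=im[u[1]-120:u[1]+90,u[0]-80:u[0]+140]
cv2.imwrite('pics/s4.png',cv2.resize(a,None,fx=2.8,fy=2.8,interpolation=cv2.INTER_CUBIC))
E
```

```text
time: 7.75
position: [0.4449, 0.0446, 0.3297]
tool_rot: [0.074, 0.997, 0.0, -0.003]
ft_force: [-0.4, -0.7, -0.6]
grip_width: 0.0005
grip_force: 0.0
t 7.75 balance xyz mm [-162.8   -1.1  329.7] yawerr 0.02 F [-0.37 -0.69 -0.55] w 0.0005330948484782158
shift [ -7.7  -4.8 129.6]
```

View pics/s4.png

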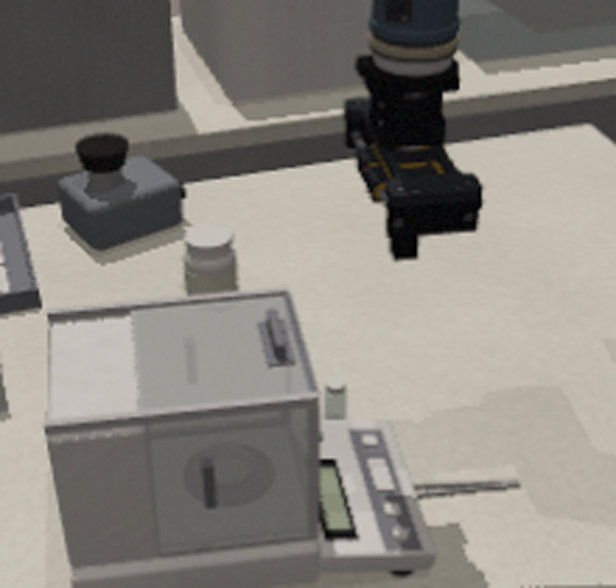

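The top is flush shut, with the handle at (278,340), and the dish is unmoved. The tool column is slim, so it should clear the shield. Descending over the tare key at (380,475).

```bash
python3 -m creep '[{"translation":[-3,-2,30],"roll":0,"gripper":0},{"translation":[-7,-5,65],"roll":0,"gripper":0},{"translation":[-7,-5,100],"roll":0,"gripper":0},{"translation":[-7,-5,130],"roll":0,"gripper":0},{"translation":[-7,-5,150],"roll":0,"gripper":0}]'|tail -6; python3 -m creep '[{"translation":[0,0,25],"roll":0,"gripper":0},{"translation":[0,0,50],"roll":0,"gripper":0},{"translation":[0,0,75],"roll":0,"gripper":0},{"translation":[0,0,90],"roll":0,"gripper":0},{"translation":[0,0,90],"roll":0,"gripper":0}]'|tail -6;  python3 - <<'E'
from h import *
p=np.load('p.npy'); go(W(p,[[-.156,-.006,.068]])[0])
im=viewer.camera('scene'); u=proj('scene',W(p,[[-.12,0,.06]]))[0].astype(int); a=im[u[1]-80:u[1]+50,u[0]-60:u[0]+70]
cv2.imwrite('pics/s5.png',cv2.resize(a,None,fx=4.5,fy=4.5,interpolation=cv2.INTER_CUBIC))
E
```

```text
time: 8.22
position: [0.4566, 0.0373, 0.1775]
tool_rot: [0.074, 0.997, 0.0, -0.002]
ft_force: [-0.4, 0.5, 0.6]
grip_width: 0.0004
grip_force: 0.0
time: 8.63
position: [0.456, 0.0374, 0.087]
tool_rot: [0.074, 0.997, 0.0, -0.003]
ft_force: [-0.8, 0.4, -0.0]
grip_width: 0.0005
grip_force: 0.0
t 8.6333 balance xyz mm [-150.7   -6.6   87. ] yawerr -0.04 F [-0.76  0.38 -0.01] w 0.0004641062302357142
shift [ 5.2  0.6 19. ]
```

View pics/s5.png

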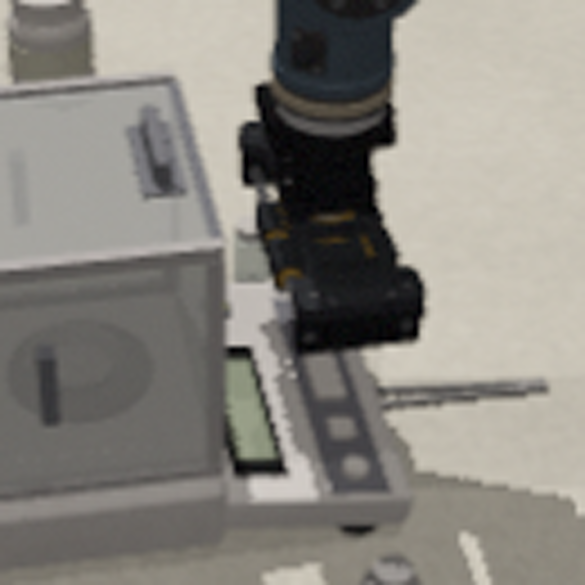

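The hand clears the shield. The tare key at (325,375) is partly hidden under the gripper body, and print is behind it. I'll correct 5 mm in x and lower gently.

```bash
python3 -m creep '[{"translation":[3,0,4],"roll":0,"gripper":0},{"translation":[5,0.5,9],"roll":0,"gripper":0},{"translation":[5,0.5,14],"roll":0,"gripper":0},{"translation":[5,0.5,18],"roll":0,"gripper":0},{"translation":[5,0.5,18],"roll":0,"gripper":0}]'|tail -6; python3 -c "
from h import *
go(W(np.load('p.npy'),[[-.156,-.006,.063]])[0])"
```

```text
time: 9.1
position: [0.4514, 0.0389, 0.0721]
tool_rot: [0.074, 0.997, -0.0, -0.0]
ft_force: [0.5, 0.6, 0.6]
grip_width: 0.0004
grip_force: 0.0
t 9.1 balance xyz mm [-155.5   -5.8   72.1] yawerr -0.02 F [0.45 0.55 0.56] w 0.0004027555163966398
shift [ 0.5 -0.2  9.1]
```

```bash
python3 -m creep '[{"translation":[0,0,2],"roll":0,"gripper":0},{"translation":[0,0,4],"roll":0,"gripper":0},{"translation":[0,0,5.5],"roll":0,"gripper":0},{"translation":[0,0,5.5],"roll":0,"gripper":0}]'|sed -n 2,4p; python3 -m creep '[{"translation":[0,0,0.5],"roll":0,"gripper":0},{"translation":[0,0,1],"roll":0,"gripper":0},{"translation":[0,0,1],"roll":0,"gripper":0}]'|sed -n 2,4p
```

```text
position: [0.4514, 0.0389, 0.0666]
tool_rot: [0.074, 0.997, 0.0, -0.0]
ft_force: [0.1, 0.1, 0.2]
position: [0.4515, 0.0389, 0.0657]
tool_rot: [0.074, 0.997, -0.0, 0.0]
ft_force: [0.5, 0.1, -0.0]
```

```bash
python3 -m creep '[{"translation":[0,0,0.5],"roll":0,"gripper":0},{"translation":[0,0,1],"roll":0,"gripper":0},{"translation":[0,0,1],"roll":0,"gripper":0}]'|sed -n 2,4p
```

```text
position: [0.4516, 0.0388, 0.0648]
tool_rot: [0.074, 0.997, -0.0, 0.0]
ft_force: [0.3, 0.2, 1.3]
```

```bash
python3 -m creep '[{"translation":[0,0,0.5],"roll":0,"gripper":0},{"translation":[0,0,1],"roll":0,"gripper":0},{"translation":[0,0,1],"roll":0,"gripper":0}]'|sed -n 2,4p
```

```text
position: [0.4517, 0.0388, 0.0638]
tool_rot: [0.074, 0.997, -0.0, 0.0]
ft_force: [0.1, 0.3, 3.0]
```

Contact was at about 0.065, and the force is rising with the spring. I'll continue in small steps.

```bash
python3 -m creep '[{"translation":[0,0,0.5],"roll":0,"gripper":0},{"translation":[0,0,1],"roll":0,"gripper":0},{"translation":[0,0,1],"roll":0,"gripper":0}]'|sed -n 2,4p
```

```text
position: [0.4518, 0.0388, 0.0628]
tool_rot: [0.074, 0.997, -0.0, 0.0]
ft_force: [0.9, -0.6, 4.6]
```

```bash
python3 -m creep '[{"translation":[0,0,0.5],"roll":0,"gripper":0},{"translation":[0,0,1],"roll":0,"gripper":0},{"translation":[0,0,1],"roll":0,"gripper":0}]'|sed -n 2,4p
```

```text
position: [0.4519, 0.0388, 0.0623]
tool_rot: [0.074, 0.997, -0.0, 0.001]
ft_force: [-0.0, 0.1, 8.2]
```

```bash
python3 -m creep '[{"translation":[0,0,0.5],"roll":0,"gripper":0},{"translation":[0,0,1],"roll":0,"gripper":0},{"translation":[0,0,1],"roll":0,"gripper":0}]'|sed -n 2,4p
```

```text
position: [0.452, 0.0388, 0.0619]
tool_rot: [0.074, 0.997, -0.0, 0.001]
ft_force: [-2.5, 0.3, 16.4]
```

The key is bottomed: the force rises steeply and it travelled about 3 mm. Releasing now.

```bash
python3 -m creep '[{"translation":[0,0,-3],"roll":0,"gripper":0},{"translation":[0,0,-10],"roll":0,"gripper":0},{"translation":[0,0,-35],"roll":0,"gripper":0},{"translation":[0,0,-70],"roll":0,"gripper":0},{"translation":[0,0,-105],"roll":0,"gripper":0}]'|sed -n 2,4p;  python3 -m creep '[{"translation":[0,0,-40],"roll":0,"gripper":0},{"translation":[0,0,-80],"roll":0,"gripper":0},{"translation":[0,0,-120],"roll":0,"gripper":0},{"translation":[0,0,-150],"roll":0,"gripper":0},{"translation":[0,0,-170],"roll":0,"gripper":0}]'|sed -n 2,4p; python3 -m creep '[{"translation":[0,40,0],"roll":0,"gripper":0},{"translation":[0,80,0],"roll":0,"gripper":0},{"translation":[0,120,0],"roll":0,"gripper":0},{"translation":[0,160,0],"roll":0,"gripper":0},{"translation":[0,190,0],"roll":0,"gripper":0}]'|sed -n 2,4p; python3 -m creep '[{"translation":[0,0,0],"roll":0,"gripper":0},{"translation":[0,0,0],"roll":0,"gripper":0},{"translation":[0,0,0],"roll":0,"gripper":0}]'|sed -n 1,4p; python3 - <<'E'
from h import *
a=viewer.camera('scene')[150:310,80:380]; b=viewer.camera('top')[60:240,160:320]
cv2.imwrite('pics/e.png',np.hstack([cv2.resize(a,(480,256)),cv2.resize(b,(228,256))]))
E
```

```text
position: [0.4496, 0.0391, 0.166]
tool_rot: [0.074, 0.997, 0.0, -0.003]
ft_force: [1.4, 0.5, 0.1]
position: [0.4515, 0.0389, 0.3391]
tool_rot: [0.074, 0.997, -0.0, 0.002]
ft_force: [-0.1, 0.4, -0.7]
position: [0.4785, 0.2293, 0.3354]
tool_rot: [0.073, 0.997, 0.0, -0.001]
ft_force: [0.6, -0.4, 0.4]
time: 12.43
position: [0.4785, 0.2263, 0.3351]
tool_rot: [0.074, 0.997, -0.001, -0.001]
ft_force: [-1.4, -0.4, -0.8]
```

View pics/e.png

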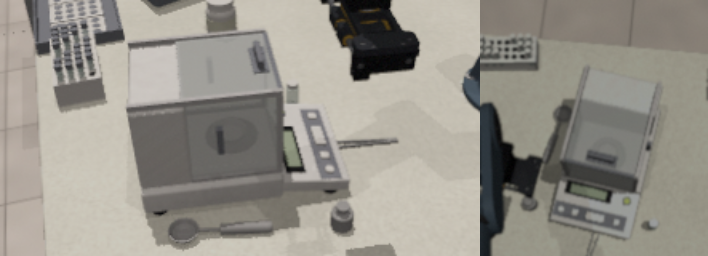

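The top is shut, with the handle at the front at (258,55). The keys at (320,140) are up, nothing else has moved and the hand is clear.

```bash
python3 -c "
from rig import hand_in
print(hand_in())"
```

```text
the job is handed in; nothing more can be done
None
```

I slid the glass top shut to its stop, pressed the tare key (about 3 mm, peak force reading 16 N against the 20 N limit) and let it spring back, moved the hand well clear, and handed in at about 12.5 s; hand-in returned no verdict.

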